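# Offcut through the spring flap

## Task

Clear the plain sawn offcut off the ledge of the grey drop box: get it lying on the closed spring flap, then press the flap down and hold it open until the offcut has slid off and dropped to the bottom of the box, and let the flap swing fully shut. Leave the finished tenon piece where it lies on the ledge, and do not disturb the things around the box.

Things in the scene. Friction and masses are not known exactly. Their poses are not given: they have to be found in the camera images.
- dropbox: Fixed grey steel box, 340 mm wide (y), 180 mm high. Origin on the bench under the flap's hinge, mid-width; x points away from the ledge. x = -132 to -2 mm: solid level ledge, 180 mm up; 2 to 104 mm: flap; 108 to 162 mm: clear fixed cover, level with the ledge. Inside (empty): x 0 to 157, y -156 to 156 mm, floor 10 mm above the bench; clear window in the far wall. Nothing rises above ledge level.
- hinge_line (a point): Fixed point on the box, on the flap's hinge axis at mid-width, at ledge level (180 mm above the bench); axes parallel to the box's: x over the flap, y along the hinge, z up.
- flap_edge (a point): Middle of the flap's free edge, on its top face, 104 mm from the hinge axis; moves with the flap. The flap is a bare steel plate 102 mm (x) by 300 mm (y) by 4 mm thick, level with the ledge when shut.
- flap (a joint): Flap angle: 0 shut and level, 1.05 rad at the stop, free edge swung down into the box. Spring-shut: 0.3 N m near shut, 0.65 at the stop (4 to 9 N pressed 75 mm from the hinge). Shut, it carries the offcut without sagging. The offcut slides off by itself only when it is steep: open to about 0.9 rad, following the plate's arc or the finger slips off its edge.
- offcut: Loose batten end of light wood, plain rectangular block 40 mm (x) by 60 mm (y) by 32 mm (z), square at both ends, with one 6 mm wide, 16 mm deep saw kerf across its top at y = 4 to 10 mm. About 90 g. Origin at the centre of its underside. It starts on the ledge, on one or other half of its width.
- tenon_piece: Loose finished piece of the same wood, to be left alone: block 40 mm (x) by 40 mm (y, from -30 to 10 mm) by 32 mm (z) with a tenon tongue 22 mm wide and 12 mm high, from y = 10 to 34 mm, its middle 16 mm up. Origin at underside. It starts on the other half of the ledge.
- glue: Bystander on the bench at the box's +y side: white glue bottle, 56 mm across, 150 mm high; origin at the centre of its underside.
- abrasive_roll: Bystander on the bench at the box's -y side: brown roll of abrasive, 90 mm across, 50 mm high; origin at the centre of its underside.
- screwdriver: Bystander lying on the bench at the box's -y side, nearer to the robot: screwdriver; origin near its middle on its underside.

How it is judged:
By the outcome, as a careful person would: the job done as asked, in the order asked, and still so for the second after the job is handed in, with the robot touching nothing.
It also fails if it takes over 48 s, if anything falls off the work surface, if the arm or the gripper's body presses on something with over 40 N, if the wrist force passes 120 N, or if a joint passes its speed limit or range.

## Robot

A 7-joint arm with a two-finger parallel gripper is mounted at the origin on the work surface. World frame = base frame: x ahead of the robot, y to its left, z up, the work surface at z = 0. Lengths are in mm, angles in rad, forces in N, time in s.
With the tool pointing down it reaches from about 400 to 925 mm from the base axis. Payload 4.1 kg.
Tool frame: the origin (TCP) lies on the centre line of the jaws, within the pads' length; the fingertips stand 19 mm ahead of it and the grasp point (between the pads) is the TCP; z points along the fingers, y is the line along which they close (so a half turn about z gives the same grasp; the last joint's range is limited). The gripper opens to 85 mm and grips with 20 to 120 N. Pads are 22 mm wide; open, the fingers measure 114 mm over their backs; the gripper's body (76 mm by 85 mm) begins 54 mm behind the grasp point. The pads swing forward as they close: fully open they stand 13 mm farther back than shut.
Start: joints at [1.06, 0.398, 0.045, 1.537, -0.019, 1.207, -0.051], TCP at [260.207, -595.679, 250.347] pointing down, gripper open.
Joint ranges: [-2.82, 2.82], [-0.49, 2.23], [-1.37, 1.46], [0, 2.46], [-1.36, 4.5], [0.23, 2], [-2.94, 2.94]. Speed limits (rad/s): [2.57, 2.57, 3.14, 3.14, 3.14, 3.14, 3.14].

## Interface

Orientations are given as a unit quaternion [x, y, z, w].
In Python, from bench import robot, cams, hand_in gives the robot as it stands. The module is installed in compiled form; this text tells all that it offers.
- The arm moves only by the shell command python3 -m pendant 'ROWS' [OPENING]. ROWS is JSON, a list of rows, each a list of 4 numbers: the shift along the tool's x, y, z in cm, then the turn about the tool's z in rad. A call has 1 to 10 rows; each row is the pose to reach, as a shift and turn from the pose commanded when the call began, along the tool's axes at that moment; what a row does not reach only later rows make up. A row lasts 1/8 s, in which the tool goes at most 62.5 mm and 10.7 degrees, less where a joint would pass 70% of its speed; a pose out of reach is approached as far as the arm can. A call with a gripper value outside its range is refused whole. OPENING is the opening in per cent of the stroke, from 0 (shut) to 100 (fully open), set as the call begins (- or left out, the last holds). The fingers move at their own pace and stop on an object; the grip force is fixed at half the most. Time passes only in rows, so rows that repeat a pose let the fingers close. It gives the time, the measured TCP pose, the force, the opening and the grip force at its end, in the units of the state.
- robot.sense(): the state, without advancing time (a new reading comes with each control period).
- cams.grab_frame(name): name is "scene" or "top"; returns the picture (384x512x3 uint8, red, green, blue); there is no depth.
- cams.get_calibration(name): a dict with "intrinsics" (3x3 intrinsics, pixels), "rvec" (rotation vector, rad) and "tvec" (3), from world to camera coordinates, as OpenCV has them. Camera axes: x right, y down, z forward; pixel columns grow to the right and rows downward; lengths in mm; the calibration is good to about 2 mm. A picture is of the moment at which its call begins. get_calibration takes no time and is no camera call.
- hand_in(): hands the job in; it is judged then, once.
The state is a dict: "time": time; "q": joint angles; "joint_vel": joint speeds; "joint_torque": joint torques, N m; "position": TCP position; "orientation": TCP orientation; "force": force on the tool from outside, world axes, zero at the start; "torque": the same for the moment, N m; "gripper_width": finger opening in mm; "grip_force": force on a finger pad.
Only numpy, scipy, OpenCV 4.12 (cv2) and the standard library are available. Lean on these libraries where they do the work, as an engineer would, in place of code of your own. Each camera call takes 0.05 s, during which the arm holds its last target. There are 200 camera calls.

## Working session

There is one attempt and no reset: what is moved stays moved. The work goes in short steps, Python scripts to look and compute and a shell command to move; the robot and the scene stay as the last step left them, time stands still between calls to the robot, and variables do not carry over. Pictures are saved under pics/ and viewed, at most 10 in all, crops included, and the job is handed in when it is done.

```bash
mkdir -p pics; cat > h.py <<'E'
import numpy as np, cv2
from bench import robot, cams
def cal(n):
    c=cams.get_calibration(n); R=cv2.Rodrigues(np.array(c["rvec"],float))[0]
    return np.array(c["intrinsics"],float),R,np.array(c["tvec"],float).ravel()
def plane(n,uv,z):
    K,R,t=cal(n); C=-R.T@t
    d=R.T@np.linalg.inv(K)@np.array([uv[0],uv[1],1.0]); return C+d*(z-C[2])/d[2]
def proj(n,p):
    K,R,t=cal(n); q=K@(R@np.array(p,float)+t); return q[:2]/q[2]
def snap(n,f):
    im=cams.grab_frame(n)[:,:,::-1].copy(); cv2.imwrite("pics/"+f,im); return im
E
python3 - <<'E'
from h import *
a=snap("scene","s0.png");b=snap("top","t0.png")
for n in("scene","top"):
    K,R,t=cal(n);print(n,K[0,0],(-R.T@t).round(),R[2].round(2))
s=robot.sense();print(s["time"],s["position"],s["orientation"],s["gripper_width"],s["force"])
E
```

```text
scene 363.58701611554125 [980. 373. 835.] [-0.47 -0.4  -0.79]
top 377.1372567535102 [ 419.    2. 1190.] [ 0.14  0.   -0.99]
0.1 [ 259.93737844 -595.1604037   249.35876498] [ 9.78868468e-01  2.04488863e-01 -2.62327462e-04 -8.70563323e-04] 85.65245709036193 [-0.39841981  0.80241067  0.90515753]
```

View pics/t0.png

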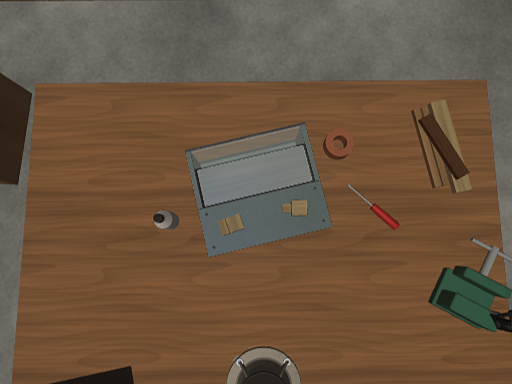

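View pics/s0.png

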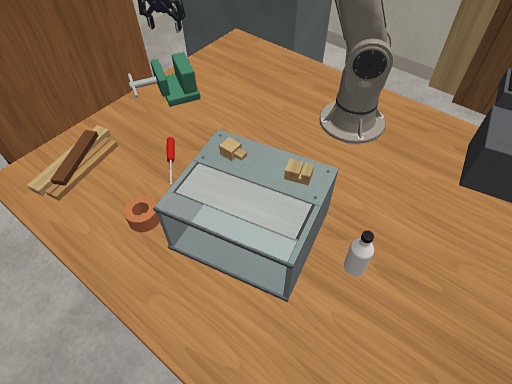

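The top view shows the box rotated slightly, the kerfed offcut at about (231,224) on the +y half of the ledge and the tenon piece at about (296,208). Next I measure both.

```bash
python3 - <<'E'
from h import *
b=cv2.imread("pics/t0.png")
hsv=cv2.cvtColor(b,cv2.COLOR_BGR2HSV)
for n,p in(("off",(231,224)),("ten",(298,208)),("ledge",(265,220)),("flap",(255,178)),("bench",(120,300))):
    print(n,hsv[p[1],p[0]])
m=cv2.inRange(hsv,(10,60,90),(28,200,255)); r=np.zeros_like(m); 
roi=np.array([[205,212],[320,182],[330,226],[212,254]]); cv2.fillPoly(r,[roi],255)
cs,_=cv2.findContours(m&r,cv2.RETR_EXTERNAL,cv2.CHAIN_APPROX_NONE)
for c in cs:
    if cv2.contourArea(c)>40:
        w=np.array([plane("top",p[0],212)[:2] for p in c],np.float32)
        print(cv2.contourArea(c),cv2.minAreaRect(w),w.mean(0))
# box: greyish mask
g=cv2.inRange(hsv,(80,20,40),(125,140,255)); r[:]=0; r[110:265,175:340]=255
cs,_=cv2.findContours(g&r,cv2.RETR_EXTERNAL,cv2.CHAIN_APPROX_NONE)
c=max(cs,key=cv2.contourArea); ap=cv2.approxPolyDP(c,4,True)[:,0]
for p in ap: print(p,plane("top",p,180).round(1))
w=np.array([plane("top",p[0],180)[:2] for p in c],np.float32);print(cv2.minAreaRect(w))
cv2.imwrite("pics/t0c.png",cv2.resize(b[115:265,175:340],None,fx=4.8,fy=4,interpolation=cv2.INTER_CUBIC) if 0 else cv2.resize(b[115:265,175:340],None,fx=4,fy=4,interpolation=cv2.INTER_CUBIC))
E
```

```text
off [ 18 101 124]
ten [ 19 100 132]
ledge [ 87  26 100]
flap [ 90   8 122]
bench [ 14 146 112]
322.0 ((465.4820251464844, 80.74452209472656), (39.989498138427734, 59.538639068603516), 18.843647003173828) [465.17792  80.67699]
274.5 ((507.34039306640625, -84.12293243408203), (62.789398193359375, 39.109214782714844), 89.51376342773438) [507.34836 -85.31183]
[319 182] [ 578.9 -156.   180. ]
[329 220] [ 475.9 -179.6  180. ]
[324 227] [ 457.4 -165.6  180. ]
[315 224] [ 465.6 -141.9  180. ]
[321 215] [ 489.4 -158.6  180. ]
[313 216] [ 487.  -137.2  180. ]
[316 201] [ 527.2 -146.4  180. ]
[312 206] [ 513.8 -135.2  180. ]
[317 209] [ 505.6 -148.4  180. ]
[310 211] [ 500.4 -129.5  180. ]
[303 190] [ 557.4 -112.1  180. ]
[274 191] [555.4 -33.7 180. ]
[200 209] [508.3 165.6 180. ]
[208 254] [389.  142.7 180. ]
[330 226] [ 459.9 -181.7  180. ]
((484.0439147949219, -7.5937957763671875), (126.99893188476562, 336.0779724121094), 13.15162181854248)
```

View pics/t0c.png

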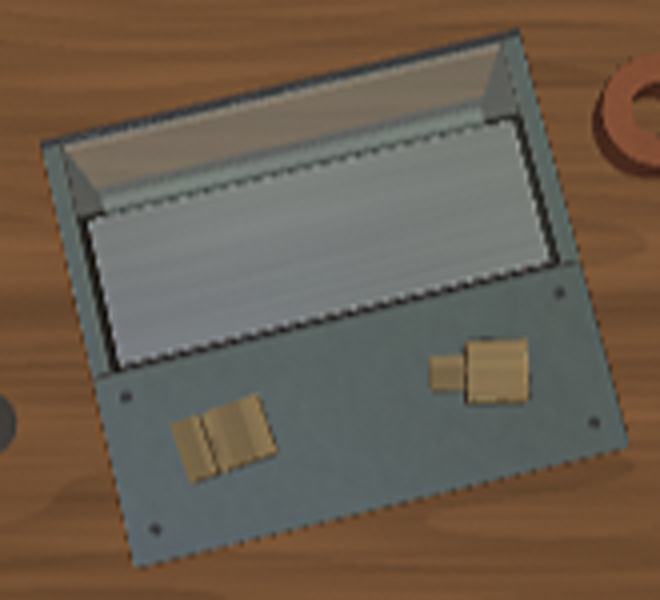

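```bash
cat >> h.py <<'E'
from scipy.spatial.transform import Rotation as Rn
def rel(p,ydeg):
    """tool-axes shift (cm) and turn to world TCP p with tool y axis at yaw ydeg (mod 180)"""
    s=robot.sense(); M=Rn.from_quat(s["orientation"]).as_matrix()
    d=M.T@(np.array(p)-s["position"])/10
    y=np.degrees(np.arctan2(M[1,1],M[0,1])); a=(y-ydeg+90)%180-90
    return d.round(2),round(np.radians(a),3)
E
python3 - <<'E'
from h import *
c=np.array([[43,145],[520,32],[627,443],[135,567]])/4+[175-.4,115-.4]
w=np.array([plane("top",p,180)[:2] for p in c]); b=np.array([[162,170],[162,-170],[-132,-170],[-132,170.]])
bm=b.mean(0); U,S,Vt=np.linalg.svd((b-bm).T@(w-w.mean(0))); R=(U@Vt).T; o=w.mean(0)-R@bm
print("corner res",(w-(b@R.T+o)).round(1)); yaw=np.degrees(np.arctan2(R[1,0],R[0,0]));print("box",o,yaw)
np.savez("box.npz",R=R,o=o)
f=lambda p:(R.T@(np.array(p)-o)).round(1)
print("off",f([465.4,80.7]),"ten",f([507,-85]))
for n,x,y in(("place",52,70),("press",86,-60)): print(n,R@[x,y]+o)
print(rel([465.4,80.7,330],18.8),rel([465.4,80.7,208],18.8), robot.sense()["q"])
E
```

```text
corner res [[-0.5 -1.7]
 [-0.6  0. ]
 [ 1.2  2.8]
 [-0.  -1.1]]
box [550.22079652   7.43991858] 13.178157992576558
off [-65.9  90.7] ten [-63.2 -80.2]
place [584.89284269  87.45147534]
press [647.6348451  -31.37377927]
(array([ 45.88, -53.72,  -7.97]), np.float64(-1.487)) (array([ 45.89, -53.7 ,   4.23]), np.float64(-1.487)) [ 1.06002893  0.39912948  0.04504972  1.5377573  -0.01867108  1.20694515
 -0.05069415]
```

```bash
python3 -m pendant '[[0,0,-6,0],[4,-4.7,-8,-0.12],[8,-9.4,-8,-0.28],[12,-14,-8,-0.45],[16,-18.7,-8,-0.62],[20,-23.4,-8,-0.79],[24,-28,-8,-0.96],[28,-32.8,-8,-1.12],[32,-37.5,-8,-1.28],[36,-42.1,-8,-1.4]]' 75
python3 -c "
from h import *
print(rel([465.4,80.7,330],18.8))"
```

```text
time: 1.35
position: [421.5, -63.8, 330.2]
orientation: [0.615, 0.788, -0.0, 0.0]
force: [1.6, -0.2, 0.4]
gripper_width: 64.1
grip_force: 0.0
(array([1.295e+01, 7.760e+00, 1.000e-02]), np.float64(-0.083))
```

```bash
python3 -m pendant '[[5,3,0,-0.04],[9.5,5.6,0,-0.08],[12.8,7.7,2,-0.08],[12.8,7.7,4,-0.08],[12.8,7.7,4,-0.08]]'
python3 - <<'E'
from h import *
print(rel([465.4,80.7,208],18.8))
b=snap("top","t1.png");a=snap("scene","s1.png")
u=np.hstack([cv2.resize(a[100:250,160:340],None,fx=2.2,fy=2.2),cv2.resize(b[150:300,160:340],None,fx=2.2,fy=2.2)])
cv2.imwrite("pics/c1.png",u)
E
```

```text
time: 1.98
position: [464.5, 76.8, 288.6]
orientation: [0.585, 0.811, -0.001, -0.002]
force: [-0.2, -0.6, 0.4]
gripper_width: 63.8
grip_force: 0.0
(array([0.33, 0.25, 8.06]), np.float64(-0.006))
```

View pics/c1.png

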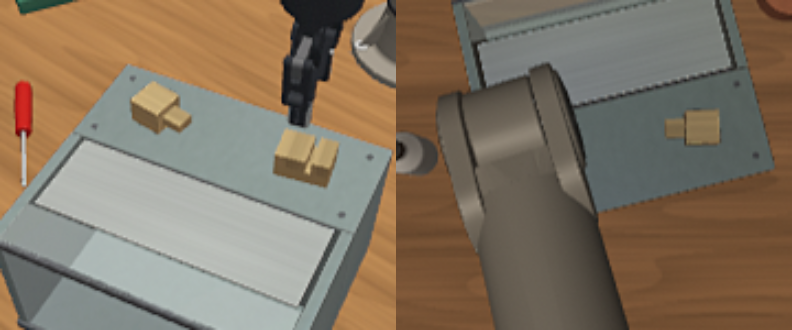

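The scene view shows the gripper hovering over the kerfed offcut, which is at about (305,155) in the crop. The tenon piece is untouched.

```bash
python3 -m pendant '[[0.3,0.2,2,0],[0.3,0.2,4,0],[0.3,0.2,5,0],[0.3,0.2,5,0]]'
python3 -c "
from h import *
print(rel([465.4,80.7,208],18.8))"
```

```text
time: 2.58
position: [466.8, 79.9, 240.4]
orientation: [0.585, 0.811, -0.0, 0.0]
force: [0.2, -0.8, -0.5]
gripper_width: 63.8
grip_force: 0.0
(array([ 0.12, -0.1 ,  3.24]), np.float64(-0.008))
```

```bash
python3 -m pendant '[[0,-0.1,2,0],[0,-0.1,3.2,0],[0,-0.1,3.2,0]]'
python3 -m pendant '[[0,0,0,0],[0,0,0,0],[0,0,0,0],[0,0,0,0],[0,0,0,0]]' 20
```

```text
time: 2.95
position: [465.5, 79.9, 208.0]
orientation: [0.585, 0.811, -0.0, -0.0]
force: [-0.3, 0.1, 1.2]
gripper_width: 64.1
grip_force: 0.0
time: 3.58
position: [466.7, 80.4, 209.4]
orientation: [0.585, 0.811, 0.001, 0.001]
force: [0.5, -0.0, 5.9]
gripper_width: 38.9
grip_force: 62.4
```

```bash
python3 -m pendant '[[0,0,-2,0],[0,0,-4,0],[0,0,-5,0],[0,0,-5,0]]'
python3 -c "
from h import *
print(rel([584.9,87.5,262],13.2),rel([584.9,87.5,211],13.2))"
```

```text
time: 4.08
position: [465.9, 80.0, 258.4]
orientation: [0.585, 0.811, 0.0, 0.0]
force: [0.4, -0.2, -1.8]
gripper_width: 38.7
grip_force: 61.7
(array([-3.05, 11.53, -0.35]), np.float64(0.091)) (array([-3.04, 11.53,  4.75]), np.float64(0.091))
```

```bash
python3 -m pendant '[[-0.9,3.5,0,0.03],[-1.8,7,0,0.06],[-2.6,10,0,0.09],[-3.05,11.5,0,0.09],[-3.05,11.5,2,0.09],[-3.05,11.5,4,0.09],[-3.05,11.5,4.4,0.09],[-3.05,11.5,4.4,0.09]]'
python3 - <<'E'
from h import *
print(rel([584.9,87.5,210],13.2))
a=snap("scene","s2.png");cv2.imwrite("pics/c2.png",cv2.resize(a[120:290,150:350],None,fx=3,fy=3))
E
```

```text
time: 5.08
position: [584.2, 87.4, 214.3]
orientation: [0.621, 0.784, -0.0, -0.0]
force: [1.1, 0.4, -0.7]
gripper_width: 38.6
grip_force: 61.7
(array([-0.01,  0.07,  0.43]), np.float64(0.001))
```

View pics/c2.png

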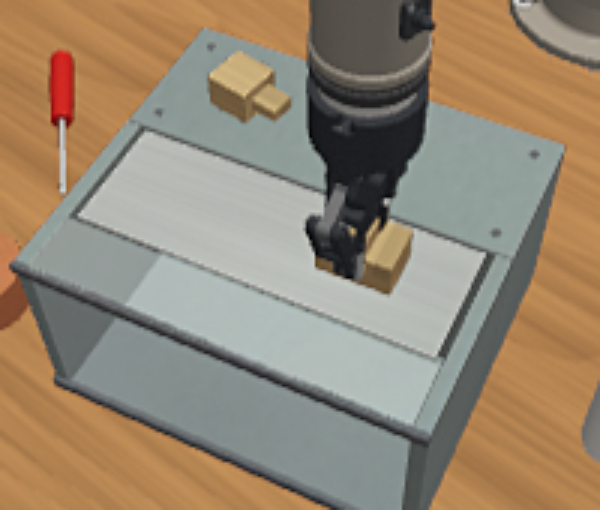

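The offcut hangs just over the flap, at about (365,260) in the crop and fully within the plate. I lower it, release and rise.

```bash
python3 -m pendant '[[0,0,0.25,0],[0,0,0.45,0],[0,0,0.45,0]]'
python3 -m pendant '[[0,0,0,0],[0,0,0,0],[0,0,0,0],[0,0,0,0],[0,0,-2,0],[0,0,-5,0],[0,0,-8,0],[0,0,-8,0]]' 75
python3 - <<'E'
from h import *
z=np.load("box.npz");R,o=z["R"],z["o"]
for x,zz in((85,270),(85,206),):
    p=R@[x,-55]+o; print(p,rel([*p,zz],13.2+90))
E
```

```text
time: 5.5
position: [584.5, 87.4, 209.8]
orientation: [0.621, 0.784, -0.0, 0.0]
force: [-0.2, -0.1, -1.0]
gripper_width: 38.7
grip_force: 61.7
time: 6.5
position: [586.3, 88.3, 294.0]
orientation: [0.621, 0.784, 0.003, 0.003]
force: [-0.1, -0.2, 0.5]
gripper_width: 64.1
grip_force: 0.0
[645.52128066 -26.73342957] (array([-12.55,   3.11,   2.43]), np.float64(-1.57))
[645.52128066 -26.73342957] (array([-12.55,   3.06,   8.83]), np.float64(-1.57))
```

```bash
python3 -m pendant '[[-1.4,0.35,0,-0.18],[-2.8,0.7,0,-0.36],[-4.2,1.1,0,-0.54],[-5.6,1.4,0,-0.72],[-7,1.7,0,-0.9],[-8.4,2.1,0,-1.08],[-10,2.5,0,-1.26],[-11.5,2.8,0,-1.42],[-12.5,3.1,0,-1.57],[-12.5,3.1,0,-1.57]]' 0
python3 - <<'E'
from h import *
z=np.load("box.npz");R,o=z["R"],z["o"]
p=R@[85,-55]+o; print(rel([*p,206],13.2+90))
a=snap("scene","s3.png");b=snap("top","t3.png")
cv2.imwrite("pics/c3.png",np.hstack([cv2.resize(a[120:290,150:350],None,fx=2,fy=2),cv2.resize(b[110:280,170:370],None,fx=2,fy=2)]))
E
```

```text
time: 7.75
position: [643.3, -28.4, 289.1]
orientation: [-0.113, 0.994, 0.0, -0.001]
force: [0.3, 0.2, 0.0]
gripper_width: 0.1
grip_force: 0.0
(array([-0.26,  0.11,  8.31]), np.float64(-0.004))
```

View pics/c3.png

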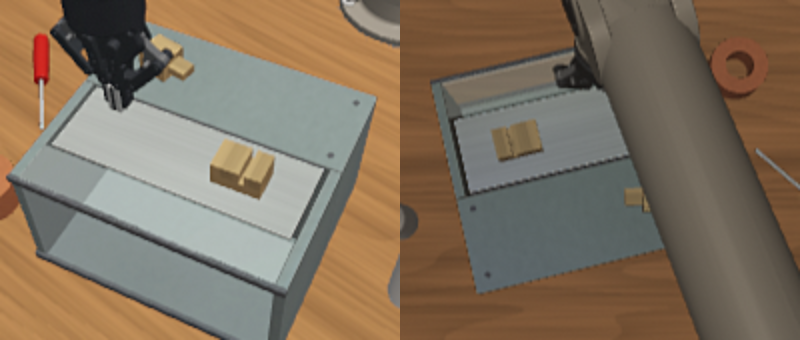

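The offcut lies flat on the closed flap, at about (242,168) in the scene crop. The shut fingers are over the other half of the flap.

```bash
python3 -m pendant '[[-0.25,0.1,3,0],[-0.25,0.1,6,0],[-0.25,0.1,8,0],[-0.25,0.1,8.4,0],[-0.25,0.1,8.4,0]]'
python3 - <<'E'
from h import *
z=np.load("box.npz");R,o=z["R"],z["o"]
s=robot.sense();p=s["position"];print("box xyz",R.T@(p[:2]-o),p[2])
zt=p[2]-19-180
for th in np.arange(0.1,1.0,.1):
    # flat tip, near corner at r=74 on plate top
    print(round(th,2),"tool x",round((p[:2]-o)@R[:,0]/10-(7.4*np.cos(th)+1.1),2),"tool z",round(zt/10+7.4*np.sin(th),2))
E
```

```text
time: 8.48
position: [645.9, -25.3, 206.5]
orientation: [-0.115, 0.993, -0.0, 0.0]
force: [0.5, 0.1, 0.7]
gripper_width: 0.1
grip_force: 0.0
box xyz [ 85.71017017 -53.670582  ] 206.46665709690956
0.1 tool x 0.11 tool z 1.49
0.2 tool x 0.22 tool z 2.22
0.3 tool x 0.4 tool z 2.93
0.4 tool x 0.66 tool z 3.63
0.5 tool x 0.98 tool z 4.29
0.6 tool x 1.36 tool z 4.93
0.7 tool x 1.81 tool z 5.51
0.8 tool x 2.32 tool z 6.06
0.9 tool x 2.87 tool z 6.54
```

```bash
python3 -m pendant '[[0,0,0.5,0],[0.05,0,1,0],[0.1,0,1.5,0],[0.2,0,2.2,0],[0.4,0,2.9,0],[0.4,0,2.9,0]]'
python3 - <<'E'
from h import *
z=np.load("box.npz");R,o=z["R"],z["o"]
s=robot.sense();p=s["position"];print("box xyz",R.T@(p[:2]-o),p[2])
E
```

```text
time: 9.22
position: [642.2, -26.4, 176.5]
orientation: [-0.115, 0.993, 0.0, 0.001]
force: [3.5, 0.4, 3.1]
gripper_width: -0.2
grip_force: 2.2
box xyz [ 81.79844727 -53.89727532] 176.48309140907298
```

```bash
python3 -m pendant '[[0.25,0,0.7,0],[0.6,0,1.4,0],[0.95,0,2,0],[1.4,0,2.6,0],[1.9,0,3.1,0],[2.45,0,3.65,0],[2.65,0,3.8,0],[2.65,0,3.8,0],[2.65,0,3.8,0]]'
python3 - <<'E'
from h import *
z=np.load("box.npz");R,o=z["R"],z["o"]
s=robot.sense();p=s["position"];print("box xyz",R.T@(p[:2]-o),p[2])
a=snap("scene","s4.png");cv2.imwrite("pics/c4.png",cv2.resize(a[120:300,140:350],None,fx=3,fy=3))
E
```

```text
time: 10.35
position: [618.5, -31.9, 139.6]
orientation: [-0.115, 0.993, 0.0, 0.003]
force: [8.7, 1.9, 2.4]
gripper_width: 0.2
grip_force: 4.0
box xyz [ 57.50684215 -53.8401027 ] 139.55270717590565
```

View pics/c4.png

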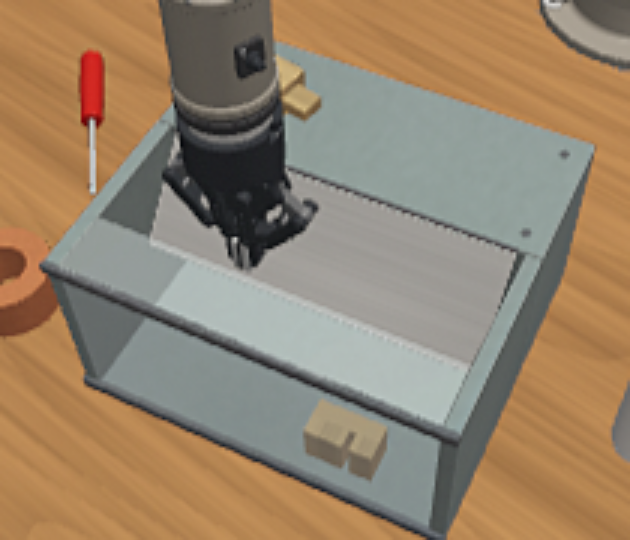

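The offcut has dropped to the box floor, seen through the window at about (345,440). The flap is held open and the tenon piece is untouched. I let the flap up by reversing the arc.

```bash
python3 -m pendant '[[0,0,0,0],[0,0,0,0],[0,0,0,0],[0,0,0,0],[-0.2,0,-0.15,0],[-0.75,0,-0.7,0],[-1.25,0,-1.2,0],[-1.7,0,-1.8,0],[-2.05,0,-2.4,0],[-2.4,0,-3.1,0]]'
python3 -m pendant '[[-0.25,0,-0.7,0],[-0.45,0,-1.4,0],[-0.55,0,-2.1,0],[-0.65,0,-2.8,0],[-0.65,0,-3.5,0],[-0.65,0,-6,0],[-0.65,0,-11,0],[-0.65,0,-16,0],[-0.65,0,-16,0]]'
python3 - <<'E'
from h import *
a=snap("scene","s5.png");b=snap("top","t5.png")
cv2.imwrite("pics/c5.png",np.hstack([cv2.resize(a[120:300,120:380],None,fx=1.5,fy=2)[:,:],cv2.resize(b[100:280,140:400],None,fx=1.5,fy=2)]))
E
```

```text
time: 11.65
position: [639.8, -26.9, 170.2]
orientation: [-0.115, 0.993, 0.0, 0.001]
force: [3.7, 0.7, 4.5]
gripper_width: -0.4
grip_force: 2.6
time: 12.78
position: [645.8, -25.2, 333.2]
orientation: [-0.115, 0.993, -0.0, 0.002]
force: [-0.0, -0.5, 0.6]
gripper_width: -0.3
grip_force: 0.0
```

View pics/c5.png

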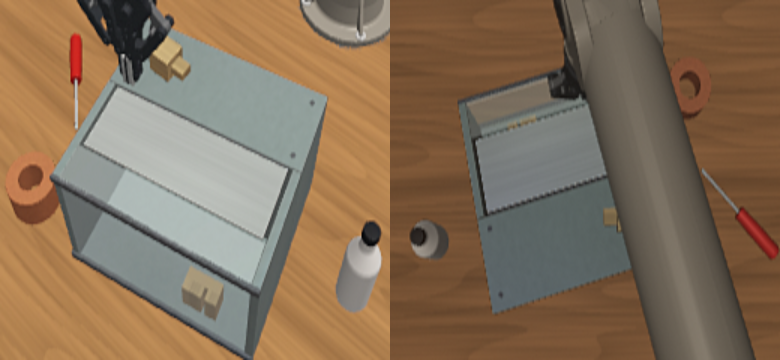

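The flap is level again and the offcut is on the box floor at about (203,292). The tenon piece and the bystanders are in place, and the arm is clear.

```bash
python3 -m pendant '[[0,0,0,0],[0,0,0,0],[0,0,0,0],[0,0,0,0]]'; python3 -c "
from bench import hand_in
print(hand_in())"
```

```text
time: 13.38
position: [645.4, -25.6, 329.5]
orientation: [-0.115, 0.993, 0.0, -0.0]
force: [1.3, -0.3, 0.4]
gripper_width: -0.1
grip_force: 0.0
the job is handed in; nothing more can be done
None
```

The offcut went onto the shut flap and dropped to the bottom of the box when I held the flap open. The flap is shut again, the tenon piece and the things around the box look undisturbed, and I handed the job in at about 13.4 s.

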